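# Slide the slug tray home under the bench punch press and lock it with the keeper

## Task

The slug tray of the bench punch press has been emptied and lies on the bench. Slide it gently, nose first, all the way into the bay in the base of the press, letting the guides inside line it up, until it meets the end stop hidden at the back, and seat it there with a steady push of about 12 N held for a full second, never forcing it. Then swing the keeper fully shut across the tray's face plate so that it is locked in, and leave the other things on the bench where they are.

Things in the scene. Friction and masses are not known exactly. Their poses are not given: they have to be found in the camera images.
- press: Grey bench punch press, fixed. Origin: bench level, middle of the tray bay's mouth, on the base's front face; x level, pointing into the bay (the way the tray slides in), y left, z up. Base x 0 to 200 mm, 156 wide, 50 high; die block x 55 to 125, top 66; column and head x 70 to 200, 84 wide, up to 250 high. The tray is home when its nose bears on the hidden end stop.
- bay_mouth (a point): Middle of the bay's mouth, 18 mm above the bench, axes as the press. The mouth is 106 mm wide, 36 high; the bay has no floor (the tray slides on the bench) and its roof is closed. Tray and press must not press on each other with more than 25 N. The seating push is one of about 12 N on the tray along press x; the tray's friction on the bench takes up some 2 to 5 N of it.
- bay_inside (a point): Point 60 mm straight in from the mouth's middle, 18 mm up. Here two hidden rigid steel guides begin: parallel faces 83 mm apart, square to the base, press x 60 to 115, with a funnel from x 8 that opens 18 mm wider per side. They stand up to 7 mm left or right of the middle, differently each time, NOT measured: feel it, letting the tray shift sideways as it goes in.
- endstop: Bracket of the end stop, hidden in the bay, at press x = 126 mm, y 0, bench level, axes as the press. It carries a rigid flat-faced steel block, 60 mm wide, set differently each time: its face stands anywhere from press x = 98 to 114 mm, NOT measured, square to press x. The tray's flat nose comes to bear on it: feel for it.
- tray_handle (a point): Middle of the black handle block of the loose sheet-steel tray (0.3 to 0.54 kg); x towards its nose, y left, z up. Block 16 mm wide (y), 36 long (x), from 14 to 52 above the tray's underside, this point at 33; its near end joins the face plate. When the tray is home this point is somewhere from press x = -41 to -25 mm.
- tray: The same tray: origin under the middle of the face plate's inner side (24 mm ahead of the handle's middle, at underside height), axes as the handle. Face plate x -6 to 0, 132 mm wide, 44 high; open tray x 0 to 115, 80 wide, 26 high, nose corners bevelled 9 mm. It slides on the bench. Home: this origin 1 to 17 mm before the mouth (press x -17 to -1).
- keeper (a joint): Swing keeper beside the mouth, rad: 0 = fully shut, bar across the face plate (along press -y), 2 to 18 mm clear of it; pi/2 = bar pointing away from the press (-x); at most 2.6; starts open. Stays where left, takes about 1.5 N at the knob. At angle a the knob stands at press x = -31 - 46 sin(a), y = 88 - 46 cos(a) mm.
- keeper_pivot (a point): Top of the keeper's vertical pivot (press x -31, y +88 mm, 40 mm up), axes as the press. The flat steel bar is 30 to 40 mm above the bench, 12 wide, reaching 62 mm from the pivot; it stands on an ear, press x -45 to 6, y 77 to 101.
- keeper_knob (a point): Middle of the upright black knob post on the keeper: 14 mm diameter, 46 mm from the pivot, from 40 to 92 mm above the bench; this point is 66 mm up.
- tape_roll: Roll of green tape lying flat, 90 mm diameter, 24 mm high: leave alone. Origin under its middle.
- sleeve: Small stepped turned steel part standing upright, 28 mm diameter, 45 mm high: leave alone. Origin under its middle.
- sleeve2: A second such part, darker: leave alone. Origin under its middle.
- spanner: Steel spanner lying flat near the far edge: leave alone.
- oil_can: Aluminium can, 52 mm diameter, 100 mm high, standing: leave alone. Origin under its middle.
Mind the look-alikes: they are no part of the job. What is meant by the tray is not orange, pink or red, and is the larger of those in its own colour.

How it is judged:
By the outcome, as a careful person would: the job done as asked, in the order asked, and still so for the second after the job is handed in, with the robot touching nothing.
It also fails if it takes over 72 s, if anything falls off the work surface, if the arm or the gripper's body presses on something with over 40 N, if the wrist force passes 120 N, or if a joint passes its speed limit or range.

## Robot

A 6-joint arm with a two-finger parallel gripper is mounted at the origin on the work surface. World frame = base frame: x ahead of the robot, y to its left, z up, the work surface at z = 0. Lengths are in m, angles in rad, forces in N, time in s.
With the tool pointing down it reaches from about 0.25 to 0.725 m from the base axis. Payload 4 kg.
Tool frame: the origin (TCP) lies at the very end of the fingers, on their centre line; the grasp point (between the pads) lies 19 mm behind it; z points along the fingers, y is the line along which they close (so a half turn about z gives the same grasp; the last joint's range is limited). The gripper opens to 85 mm and grips with 20 to 120 N. Pads are 22 mm wide; open, the fingers measure 114 mm over their backs; the gripper's body (76 mm by 85 mm) begins 54 mm behind the grasp point. The pads swing forward as they close: fully open they stand 13 mm farther back than shut.
Start: joints at [1.226, 0.241, 0.005, 1.335, 0, 1.571], TCP at [0.169, 0.471, 0.231] pointing down, gripper open.
Joint ranges: [-2.72, 2.72], [-1.05, 1.87], [-1.09, 1.28], [-1.99, 2.15], [-1.42, 1.44], [-3.14, 3.14]. Speed limits (rad/s): [2.79, 2.79, 3.14, 3.14, 3.14, 3.14].

## Interface

Orientations are given as a unit quaternion [x, y, z, w].
In Python, from workcell import bot gives the robot as it stands.
- The arm moves only by the tool carry_out, never from a script. Its argument "increments" is one flat list of numbers, 5 for each row, row after row: the finger opening in cm, from 0 to 8.54, then the shift along the tool's x, y, z in cm, then the turn about the tool's z in rad. A call has exactly 5 rows; each row shifts and turns the commanded pose from where the row before left it, along the tool's axes as they then stand; what a row does not reach is not made up. A row lasts 1/8 s, in which the tool goes at most 62.5 mm and 10.7 degrees, less where a joint would pass 70% of its speed; a pose out of reach is approached as far as the arm can. A call with a gripper value outside its range is refused whole. The fingers move at their own pace and stop on an object; the grip force is fixed at half the most. Time passes only in rows, so rows that do not move let the fingers close, or fill a call up. It gives the time, the measured TCP pose, the force, the opening and the grip force at its end, in the units of the state.
- bot.get_obs(): the state, without advancing time (a new reading comes with each control period).
- bot.camera(name): name is "side" or "top"; returns a dict with "pixels" (384x512x3 uint8, blue, green, red), "range_z" (384x512 float32, m along the optical axis (not along the pixel's ray), 0 where there is no reading), "mtx" (3x3 intrinsics, pixels), "D" ([k1, k2, p1, p2, k3] as OpenCV has them; the pictures are not rectified), "eye" and "attitude" of the camera in the world. Camera axes: x right, y down, z forward; pixel columns grow to the right and rows downward; lengths in m; the calibration is good to about 2 mm. A picture is of the moment at which its call begins.
- bot.job_done(): hands the job in; it is judged then, once.
Trained networks look in a picture, given as the dict that the camera call returned (one of the last four; its "shot" number tells which), for a name from the list of things; names that differ only in an ending like _2 or _b are one class to them, and where a whole thing is asked for, a point or a joint stands for the part that bears it (a point fixed in the world has none). Each returns a list of dicts, best first, with "p" (0 to 1); they miss things now and then, are a little off and sometimes report something else, mostly with a low value. They report only what shows in the picture. A call takes as long as a camera call. They do not tell look-alikes from the thing itself.
- bot.find_in(picture, name): "xyz" ([x, y, z] in m, in the coordinates of the camera as it stood for that picture, good to about 4 mm: the middle of the surface that is visible of it).
- bot.regions_of(picture, name): "mask" (384x512 bool, what is visible of it).
- bot.place_of(picture, name): "xyz" ([x, y, z] in m, in the coordinates of the camera as it stood for that picture, good to about 4 mm: a listed point, or the origin of a listed thing).
The state is a dict: "clock": time; "joint_pos": joint angles; "joint_vel": joint speeds; "tau": joint torques, N m; "eef_pos": TCP position; "tool_rot": TCP orientation; "ft_force": force on the tool from outside, world axes, zero at the start; "ft_torque": the same for the moment, N m; "grip_width": finger opening in m; "grasp_force": force on a finger pad.
Only numpy, scipy, OpenCV 4.12 (cv2) and the standard library are available. Lean on these libraries where they do the work, as an engineer would, in place of code of your own. Each camera call takes 0.05 s, during which the arm holds its last target. There are 200 camera calls.

## Working session

There is one attempt and no reset: what is moved stays moved. The work goes in short steps, Python scripts to look and compute and a tool call to move; the robot and the scene stay as the last step left them, time stands still between calls to the robot, and variables do not carry over. Pictures are saved under pics/ and viewed, at most 10 in all, crops included, and the job is handed in when it is done.

Besides the shell and the picture viewer there is one more tool, called after "Request:" by a JSON object that holds its "op" and its "data", one argument or row to a line. carry_out: Moves the arm, as the interface text tells. Its arguments: {"type":"object","properties":{"increments":{"type":"array","items":{"type":"number"}}},"required":["increments"]}

```bash
mkdir -p pics; ls
cat > h.py <<'E'
import numpy as np, cv2
from scipy.spatial.transform import Rotation as R
from workcell import bot
np.set_printoptions(precision=4,suppress=True)
def w(c,p): # camera->world
    return R.from_quat(c["attitude"]).apply(np.asarray(p))+np.asarray(c["eye"])
def pix(c,P): # world->pixel
    p=R.from_quat(c["attitude"]).inv().apply(np.asarray(P)-np.asarray(c["eye"]))
    return cv2.projectPoints(p.reshape(1,3),np.zeros(3),np.zeros(3),np.array(c["mtx"]),np.array(c["D"]))[0].ravel()
def cloud(c):
    v,u=np.nonzero(c["range_z"]>0)
    n=cv2.undistortPoints(np.stack([u,v],1).astype(float).reshape(-1,1,2),np.array(c["mtx"]),np.array(c["D"])).reshape(-1,2)
    z=c["range_z"][v,u]
    out=np.full(c["range_z"].shape+(3,),np.nan); out[v,u]=w(c,np.c_[n*z[:,None],z]); return out
def rep(c,name,f="place_of",n=4):
    for d in getattr(bot,f)(c,name)[:n]:
        P=w(c,d["xyz"]); print(name,f,round(d["p"],2),P,pix(c,P).round())
E
python3 - <<'E'
from h import *
for n in("side","top"):
    c=bot.camera(n); cv2.imwrite(f"pics/{n}0.png",c["pixels"]); print(n,c["eye"],c["attitude"])
    for k in("press","bay_mouth","tray_handle","tray","keeper_pivot","keeper_knob","tape_roll","sleeve","oil_can","spanner"): rep(c,k)
print(bot.get_obs())
E
```

```text
pics
side [ 1.293  -0.1708  1.2248] [ 0.7526  0.5828 -0.1924 -0.2386]
press place_of 0.63 [ 0.5585 -0.0075  0.0006] [252. 228.]
bay_mouth place_of 0.94 [ 0.5658 -0.0023  0.0149] [255. 227.]
tray_handle place_of 0.91 [0.1756 0.2927 0.0212] [310. 113.]
tray_handle place_of 0.85 [0.2832 0.0509 0.0323] [249. 147.]
tray_handle place_of 0.77 [0.3199 0.3221 0.0221] [333. 142.]
tray_handle place_of 0.62 [ 0.414  -0.1549  0.0282] [193. 194.]
tray place_of 0.95 [0.3083 0.0609 0.0023] [254. 159.]
tray place_of 0.82 [0.3417 0.3227 0.0047] [335. 150.]
tray place_of 0.72 [ 0.1869  0.2987 -0.0016] [312. 119.]
tray place_of 0.69 [ 0.3889 -0.1448  0.0016] [195. 192.]
keeper_pivot place_of 0.72 [0.6416 0.0422 0.0376] [277. 242.]
keeper_pivot place_of 0.56 [ 0.5651 -0.0046  0.0145] [254. 227.]
keeper_knob place_of 0.47 [0.6614 0.085  0.0619] [294. 240.]
tape_roll place_of 0.63 [0.7257 0.1992 0.0024] [339. 261.]
tape_roll place_of 0.6 [0.6638 0.0878 0.0593] [295. 241.]
sleeve place_of 0.52 [0.6858 0.1176 0.0019] [307. 255.]
sleeve place_of 0.43 [0.695  0.3134 0.0025] [373. 243.]
oil_can place_of 0.68 [ 
[... 1137 characters left out ...]
0.6916  0.1164 -0.0067] [225. 135.]
sleeve place_of 0.5 [ 0.6947  0.3182 -0.0014] [160. 133.]
oil_can place_of 0.81 [ 0.3496 -0.2861 -0.004 ] [360. 245.]
spanner place_of 0.88 [0.7813 0.0612 0.0002] [243. 106.]
{'clock': 1.1, 'joint_pos': array([1.226 , 0.2406, 0.005 , 1.3352, 0.    , 1.5708]), 'joint_vel': array([ 0.0005, -0.0011, -0.    ,  0.0015,  0.0007,  0.0003]), 'tau': array([  0.0005, -37.222 ,  25.2696,   0.0012,   0.    ,   0.    ]), 'eef_pos': array([0.169 , 0.4706, 0.2313]), 'tool_rot': array([ 0.1715,  0.9852,  0.    , -0.    ]), 'ft_force': array([-0.0535,  0.0609,  0.1635]), 'ft_torque': array([ 0.0223, -0.0029,  0.0191]), 'grasp_force': 0.0, 'grip_width': 0.08561894524373066}
```

View pics/top0.png

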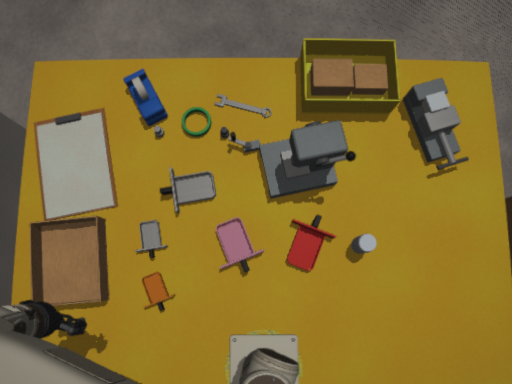

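View pics/side0.png

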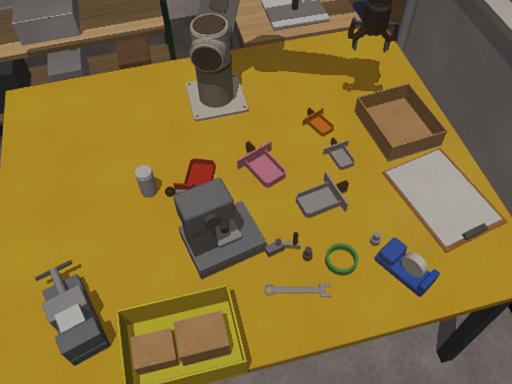

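Tray candidates in the top view: large grey (193,188), small grey (150,237), pink (235,240), red (308,245), orange (156,290). I choose the large grey one, with its handle at about (166,190) and its nose pointing right, toward the press. The bay mouth is on the press's left side at about (265,172). The keeper is open, with its knob near (233,138). The vise at (433,120) is not the press.

```bash
cat > fit.py <<'E'
from h import *
def pts(n=("top","side"),k=3):
    P=[];cs=[]
    for a in n:
        for _ in range(k):
            c=bot.camera(a); P.append(cloud(c).reshape(-1,3))
        cs.append(c)
    P=np.concatenate(P); return P[~np.isnan(P[:,0])],cs
def sel(P,lo,hi): return P[((P>lo)&(P<hi)).all(1)]
E
python3 - <<'E'
from fit import *
for cam in ("top","side"):
    P,cs=pts((cam,))
    b=sel(P,[.42,-.26,.045],[.70,.04,.056])
    r=cv2.minAreaRect(b[:,:2].astype(np.float32)*1000); print(cam,"base",len(b),b[:,2].mean(),r)
    # face plate
    f=sel(P,[.42,.2,.036],[.62,.285,.056]); c=f[:,:2].mean(0); 
    fp=sel(P,[.42,.2,.036],[.62,.275,.048])
    for s in (f,fp): print("plate",len(s),s.min(0),s.max(0),cv2.minAreaRect(s[:,:2].astype(np.float32)*1000))
    hd=sel(P,[.42,.272,.047],[.62,.34,.056]); print("handle",len(hd),hd.mean(0),cv2.minAreaRect(hd[:,:2].astype(np.float32)*1000) if len(hd) else 0)
    t=sel(P,[.42,.1,.020],[.62,.25,.034]); print("tub",len(t),cv2.minAreaRect(t[:,:2].astype(np.float32)*1000))
    for k in ("bay_mouth","tray_handle","tray","keeper_pivot","keeper_knob","press"): rep(cs[0],k)
    print("bench z",np.median(sel(P,[.3,.1,-.02],[.45,.2,.02])[:,2]))
c=cs[0]
im=bot.camera("top")["pixels"]; s=bot.camera("side")["pixels"]
cv2.imwrite("pics/crop1.png",np.hstack([cv2.resize(im[110:240,140:280],None,fx=2.8,fy=2.8),cv2.resize(s[160:290,220:360],None,fx=2.8,fy=2.8)]))
E
```

```text
top base 5055 0.04868831594482691 ((547.3309936523438, -69.54812622070312), (291.0443420410156, 192.18161010742188), 56.678462982177734)
plate 447 [0.4487 0.2484 0.036 ] [0.5748 0.285  0.0558] ((510.173583984375, 272.99212646484375), (128.36935424804688, 27.231624603271484), 10.510098457336426)
plate 321 [0.4487 0.2484 0.036 ] [0.5747 0.2749 0.0478] ((510.79443359375, 267.98895263671875), (127.76496887207031, 17.166645050048828), 10.510099411010742)
handle 130 [0.5067 0.2856 0.0504] ((506.8239440917969, 284.8919372558594), (16.140663146972656, 28.36275291442871), 11.999390602111816)
tub 363 ((496.3435974121094, 175.0206298828125), (148.46218872070312, 146.61016845703125), 89.189208984375)
bay_mouth place_of 0.77 [ 0.5661 -0.0039  0.0179] [264. 172.]
tray_handle place_of 0.8 [ 0.4172 -0.1548  0.033 ] [317. 221.]
tray_handle place_of 0.69 [0.2941 0.0541 0.0292] [244. 265.]
tray_handle place_of 0.65 [0.1801 0.2905 0.0221] [161. 305.]
tray_handle place_of 0.63 [0.5112 0.2832 0.0288] [167. 190.]
tray place_of 0.93 [ 0.3476  0.3254 -0.0033] [153. 246.]
tray place_of 0.91 [0.3143 0.0651 0.0
[... 1253 characters left out ...]
0.3223 0.0205] [332. 141.]
tray_handle place_of 0.65 [0.2852 0.0485 0.0306] [248. 148.]
tray_handle place_of 0.63 [0.1725 0.2902 0.0232] [309. 112.]
tray place_of 0.92 [ 0.3882 -0.1424 -0.0017] [196. 192.]
tray place_of 0.66 [ 0.506   0.2573 -0.0007] [332. 195.]
tray place_of 0.65 [0.1877 0.2933 0.0005] [311. 119.]
tray place_of 0.59 [0.3144 0.0624 0.0034] [255. 160.]
keeper_pivot place_of 0.64 [0.6474 0.046  0.0402] [279. 243.]
keeper_knob place_of 0.63 [0.6618 0.0859 0.0609] [294. 240.]
keeper_knob place_of 0.56 [ 0.5775 -0.059   0.0168] [236. 234.]
press place_of 0.73 [ 0.5596 -0.0032  0.0026] [254. 227.]
press place_of 0.53 [0.663  0.0873 0.0636] [295. 240.]
bench z 0.0004977134379251513
```

View pics/crop1.png

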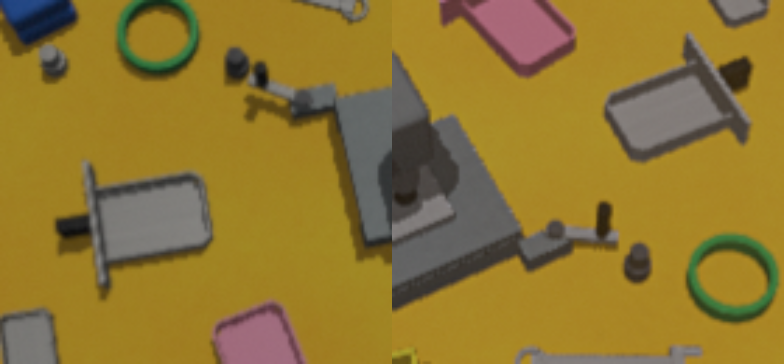

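The crop confirms it: the larger grey tray, with its handle to the left (top view) and its nose facing the press. The keeper bar points away from the press, and a dark sleeve stands just beyond its knob. Next I refine the press yaw and mouth from the edges of the base top.

Run:
```python
from fit import *
from scipy.optimize import minimize
for cam in ("top","side"):
    P,cs=pts((cam,),4)
    b=sel(P,[.40,-.27,.046],[.72,.05,.054])[:,:2]; print(len(b))
    best=None
    for a in np.radians(np.arange(-85,-70,.25)):
        ex=np.array([np.cos(a),np.sin(a)]); ey=np.array([-ex[1],ex[0]])
        q=(b-[.566,-.004])@np.c_[ex,ey]
        q=q[(abs(q[:,1])<.1)&(q[:,0]>-.03)]
        # front edge: per-bin min of x
        bins=np.arange(-.065,.066,.01)
        m=[np.percentile(q[(q[:,1]>=l)&(q[:,1]<l+.01),0],2) for l in bins if ((q[:,1]>=l)&(q[:,1]<l+.01)).sum()>8]
        s=np.std(m)
        if best is None or s<best[0]: best=(s,a,np.median(m),np.percentile(q[:,1],[.5,1,2,98,99,99.5]),len(m))
    s,a,x0,yy,n=best; print(cam,"yaw",np.degrees(a),"std",s,n,"x0",x0,"y ext",yy)
    ex=np.array([np.cos(a),np.sin(a)]); ey=np.array([-ex[1],ex[0]])
    print("mouth est",np.array([.566,-.004])+x0*ex+(yy[1]+yy[4])/2*ey)
    f=sel(P,[.42,.2,.036],[.62,.285,.047]); f=f[abs((f[:,1]-.2655)-(f[:,0]-.512)*.185)<.012][:,:2]
    vx,vy,cx,cy=cv2.fitLine(f.astype(np.float32),cv2.DIST_HUBER,0,.001,.001).ravel(); d=np.array([vx,vy])*np.sign(vx)
    e=f@d; print("plate yaw",np.degrees(np.arctan2(d[1],d[0]))-90,"mid",np.array([cx,cy])+((e.min()+e.max())/2-np.array([cx,cy])@d)*d,e.max()-e.min())
    hd=sel(P,[.47,.262,.0475],[.545,.34,.056])[:,:2]; print("handle",len(hd),cv2.minAreaRect(hd.astype(np.float32)*1000))
    k=sel(P,[.63,.06,.05],[.70,.11,.095]); print("knob",len(k),k.mean(0),k.min(0),k.max(0))
```

```text
6117
top yaw -76.75 std 0.0007707148867592317 14 x0 0.0014472775067721872 y ext [-0.081  -0.0803 -0.0787  0.0722  0.0741  0.0752]
mouth est [ 0.5633 -0.0061]
plate yaw -79.73856 mid [0.5116 0.2631] 0.12768733771425939
handle 210 ((507.1897888183594, 282.2083740234375), (16.278383255004883, 33.111122131347656), 9.621613502502441)
knob 153 [0.6583 0.0879 0.078 ] [0.6525 0.0813 0.0505] [0.6687 0.0955 0.0949]
6080
side yaw -79.5 std 0.0010326283378240741 14 x0 0.0024859359853371924 y ext [-0.0749 -0.0725 -0.0682  0.0806  0.0817  0.0826]
mouth est [ 0.571  -0.0056]
plate yaw -79.458984 mid [0.5131 0.2613] 0.13224830531356685
handle 207 ((513.4253540039062, 277.02032470703125), (27.04571533203125, 53.17497634887695), 40.92882537841797)
knob 225 [0.6642 0.0865 0.0767] [0.6524 0.0803 0.0504] [0.6695 0.0943 0.095 ]
```

Run:
```python
from fit import *
def edge(q,ax,lo,hi,sgn):  # extreme of other axis per bin along ax, huber line
    X=[]
    for l in np.arange(lo,hi,.008):
        s=q[(q[:,ax]>=l)&(q[:,ax]<l+.008),1-ax]
        if len(s)>8: X.append([l+.004,np.percentile(s,2 if sgn<0 else 98)])
    X=np.array(X); v=cv2.fitLine(X.astype(np.float32),cv2.DIST_HUBER,0,.001,.001).ravel()
    sl=v[1]/v[0]; return np.degrees(np.arctan(sl)), v[3]-sl*v[2], np.abs(X[:,1]-sl*X[:,0]-(v[3]-sl*v[2])).mean(), len(X)
for cam in ("top","side"):
    P,cs=pts((cam,),4)
    b=sel(P,[.40,-.27,.043],[.72,.05,.056])[:,:2]
    a=np.radians(-78); ex=np.array([np.cos(a),np.sin(a)]); ey=np.array([-ex[1],ex[0]])
    q=(b-[.566,-.004])@np.c_[ex,ey]; q=q[(abs(q[:,1])<.092)&(q[:,0]>-.02)&(q[:,0]<.215)]
    print(cam,"front",edge(q,1,-.07,.07,-1),"right(y-)",edge(q,0,.01,.19,-1),"left(y+)",edge(q,0,.01,.19,1),"back",edge(q,1,-.07,.07,1))
```

```text
top front (np.float32(-1.2691091), np.float32(0.0012385035), np.float64(0.0008282560779920496), 18) right(y-) (np.float32(-1.6459767), np.float32(-0.07323133), np.float64(0.0008221879660891297), 23) left(y+) (np.float32(-43.319477), np.float32(0.10868621), np.float64(0.024623928397287085), 23) back (np.float32(-62.36078), np.float32(0.09655412), np.float64(0.04812161353279634), 18)
side front (np.float32(1.3208716), np.float32(0.0021703984), np.float64(0.0007354889376228126), 18) right(y-) (np.float32(37.725838), np.float32(-0.07240449), np.float64(0.028974220428501236), 23) left(y+) (np.float32(0.7544798), np.float32(0.07620032), np.float64(0.00043862298248896963), 23) back (np.float32(-1.6527938), np.float32(0.19845271), np.float64(0.0005610259100660986), 18)
```

Request:
{"op": "carry_out", "data": {
  "increments": [5,-4.9,-0.8,1,0.18,5,-5,0.1,1,0.18,5,-4.9,1.0,1,0.18,5,-4.6,1.9,1,0.18,5,-4.2,2.7,1,0.18]
}}

```text
clock: 3.52
eef_pos: [0.3892, 0.3502, 0.1811]
tool_rot: [0.585, 0.811, 0.0, -0.0]
ft_force: [-0.7, -0.4, 0.1]
grip_width: 0.05
grasp_force: 0.0
```

```bash
cat > go.py <<'E'
# usage: go.py x y z toolx_angle_deg -> remaining tool-frame increments (cm) in present axes
import sys
from h import *
def to(x,y,z,ang):
    o=bot.get_obs(); r=R.from_quat(o["tool_rot"]); X=r.apply([1,0,0]); th=np.degrees(np.arctan2(X[1],X[0]))
    d=r.inv().apply(np.array([x,y,z])-o["eef_pos"])*100
    turn=-((ang-th+180)%360-180)
    # shift in the axes after the turn
    d2=R.from_euler("z",-turn,degrees=True).apply(d)
    print("t",round(o["clock"],2),"tcp",o["eef_pos"],"th",round(th,2),"tilt",np.degrees(np.arccos(-r.apply([0,0,1])[2])).round(2),"F",o["ft_force"],"T",o["ft_torque"],"w",round(o["grip_width"]*1000,1),"gf",o["grasp_force"])
    print("now-axes",d,"after-turn axes",d2,"turn",np.radians(turn))
if __name__=="__main__": to(*map(float,sys.argv[1:5]))
E
python3 go.py .508 .2835 .017 100.4
```

```text
t 3.52 tcp [0.3892 0.3502 0.1811] th 108.34 tilt 0.03 F [-0.7404 -0.4053  0.143 ] T [ 0.0671 -0.0447  0.0123] w 50.0 gf 0.0
now-axes [-10.0717   9.1738  16.4128] after-turn axes [-8.7072 10.4777 16.4128] turn 0.13864816420018958
```

Request:
{"op": "carry_out", "data": {
  "increments": [5,0,0,2,0.14,5,-2.9,3.5,1,0,5,-2.9,3.5,2,0,5,-2.9,3.5,2,0,5,0,0,0,0]
}}

```text
clock: 4.15
eef_pos: [0.5084, 0.2824, 0.109]
tool_rot: [0.64, 0.768, -0.002, -0.0]
ft_force: [-0.5, 0.9, -0.1]
grip_width: 0.05
grasp_force: 0.0
```

```bash
python3 go.py .508 .2835 .017 100.4
python3 - <<'E'
from fit import *
c=bot.camera("side"); rep(c,"tray_handle"); t=bot.camera("top"); rep(t,"tray_handle")
s=c["pixels"]
cv2.imwrite("pics/crop2.png",np.hstack([cv2.resize(s[130:230,290:390],None,fx=4,fy=4),cv2.resize(t["pixels"][140:240,130:230],None,fx=4,fy=4)]))
E
```

```text
t 4.15 tcp [0.5084 0.2824 0.109 ] th 100.4 tilt 0.18 F [-0.4753  0.883  -0.0874] T [-0.0583  0.0545  0.0169] w 50.0 gf 0.0
now-axes [0.1241 0.0062 9.2042] after-turn axes [0.1241 0.0062 9.2042] turn -1.8348033696334064e-05
tray_handle place_of 0.91 [0.1746 0.2899 0.0199] [309. 113.]
tray_handle place_of 0.78 [0.2873 0.0482 0.0299] [248. 149.]
tray_handle place_of 0.71 [0.3228 0.3187 0.0222] [332. 142.]
tray_handle place_of 0.69 [0.5059 0.2837 0.0317] [342. 187.]
tray_handle place_of 0.93 [ 0.413  -0.1503  0.0332] [316. 223.]
tray_handle place_of 0.88 [0.5121 0.2819 0.0304] [167. 189.]
tray_handle place_of 0.74 [0.2906 0.0543 0.0326] [244. 266.]
tray_handle place_of 0.39 [ 0.7269  0.1984 -0.0019] [199. 123.]
```

View pics/crop2.png

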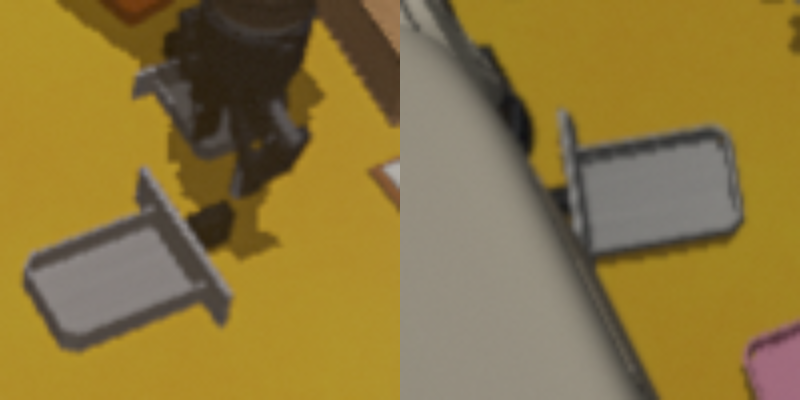

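The fingers straddle the handle, which shows as the dark block at about (210,225) in the left half. Now I descend and close.

Request:
{"op": "carry_out", "data": {
  "increments": [5,0.3,0,2.2,0,5,0,0,2.2,0,5,0,0,2.2,0,5,0,0,2.2,0,5,0,0,0,0]
}}

```text
clock: 4.97
eef_pos: [0.5044, 0.2881, 0.0225]
tool_rot: [0.638, 0.77, -0.001, -0.001]
ft_force: [0.1, 0.4, 0.1]
grip_width: 0.0504
grasp_force: 0.0
```

Request:
{"op": "carry_out", "data": {
  "increments": [2.2,0,0,0,0,1.8,0,0,0,0,1.2,0,0,0,0,1.2,0,0,0,0,1.2,0,0,0,0]
}}

```text
clock: 5.6
eef_pos: [0.507, 0.2886, 0.025]
tool_rot: [0.638, 0.77, 0.001, -0.0]
ft_force: [-2.9, 0.5, 6.6]
grip_width: 0.0146
grasp_force: 58.6
```

```bash
python3 go.py .508 .2835 .017 100.4
```

```text
t 5.6 tcp [0.507  0.2886 0.025 ] th 100.67 tilt 0.14 F [-2.8859  0.5106  6.5512] T [0.0223 0.5515 0.0068] w 14.6 gf 58.61975848674774
now-axes [-0.5225  0.0039  0.7958] after-turn axes [-0.5224  0.0064  0.7958] turn 0.004784728659224047
```

Request:
{"op": "carry_out", "data": {
  "increments": [1.2,0,0,-0.15,0,1.2,0,0,-0.15,0,1.2,-0.6,0,0,-0.023,1.2,-0.8,0,0,0,1.2,-0.8,0,0,0]
}}

```text
clock: 6.22
eef_pos: [0.5109, 0.2653, 0.026]
tool_rot: [0.63, 0.777, -0.0, -0.0]
ft_force: [-0.5, -0.1, -2.7]
grip_width: 0.015
grasp_force: 58.3
```

```bash
python3 go.py .538 .148 .025 102
```

```text
t 6.22 tcp [0.5109 0.2653 0.026 ] th 101.95 tilt 0.05 F [-0.4858 -0.1284 -2.7259] T [0.1357 0.0141 0.0516] w 15.0 gf 58.329511284828186
now-axes [-12.0368   0.2222   0.1021] after-turn axes [-12.037    0.2116   0.1021] turn -0.0008815305510184694
```

Request:
{"op": "carry_out", "data": {
  "increments": [1.2,-1.5,0,0.06,0,1.2,-2,0.05,0,0,1.2,-2,0.05,0,0,1.2,-2,0.05,0,0,1.2,-2,0.05,0,0]
}}

```text
clock: 6.85
eef_pos: [0.533, 0.1721, 0.0258]
tool_rot: [0.63, 0.777, 0.0, 0.0]
ft_force: [-0.4, -0.4, -3.0]
grip_width: 0.0155
grasp_force: 58.3
```

```bash
python3 go.py .538 .148 .025 102
python3 - <<'E'
from fit import *
for cam in ("top","side"):
    P,cs=pts((cam,),3); c=cs[0]
    for k in("bay_mouth","tray","tray_handle","press"): rep(c,k,n=5)
    M=np.array([.5665,-.005]); a=np.radians(-78); A=np.c_[[np.cos(a),np.sin(a)],[-np.sin(a),np.cos(a)]]
    q=np.c_[(P[:,:2]-M)@A,P[:,2]]
    t=sel(q,[-.20,-.06,.018],[-.008,.06,.034])  # tub rim
    tt=t[t[:,0]>-.125]; print(cam,"tub y",np.percentile(tt[:,1],[1,99]),"nose x",np.percentile(tt[:,0],99))
    for side in(1,-1):
        s=tt[(side*tt[:,1]>.03)&(tt[:,0]<-.04)]; print(side,len(s),np.polyfit(s[:,0],s[:,1],1),s[:,1].mean())
    f=sel(q,[-.20,-.075,.036],[-.12,.075,.046]); print("plate",len(f),f.min(0),f.max(0))
    cv2.imwrite(f"pics/{cam}3.png",cv2.resize(c["pixels"][110:230,140:300] if cam=="top" else c["pixels"][150:290,180:360],None,fx=3,fy=3))
a=cv2.imread("pics/top3.png");b=cv2.imread("pics/side3.png");H=max(a.shape[0],b.shape[0])
z=lambda i:cv2.copyMakeBorder(i,0,H-i.shape[0],0,0,0)
cv2.imwrite("pics/crop3.png",cv2.resize(np.hstack([z(a),z(b)]),None,fx=.78,fy=.78))
E
```

```text
t 6.85 tcp [0.533  0.1721 0.0258] th 101.94 tilt 0.01 F [-0.3882 -0.4076 -2.953 ] T [0.2231 0.0583 0.0522] w 15.5 gf 58.322744965553284
now-axes [-2.4638 -0.0095  0.0793] after-turn axes [-2.4638 -0.0119  0.0793] turn -0.0009779447973609105
bay_mouth place_of 0.6 [ 0.5676 -0.0075  0.0147] [266. 172.]
bay_mouth place_of 0.51 [ 0.7821  0.0613 -0.0019] [243. 106.]
tray place_of 0.98 [0.5415 0.1479 0.0013] [214. 182.]
tray place_of 0.93 [ 0.3503  0.3241 -0.0031] [153. 246.]
tray place_of 0.86 [0.3159 0.0663 0.0007] [240. 257.]
tray place_of 0.62 [ 0.3946 -0.1419 -0.0005] [311. 230.]
tray_handle place_of 0.92 [0.3256 0.3272 0.0227] [150. 253.]
tray_handle place_of 0.76 [0.2931 0.0494 0.0294] [246. 265.]
tray_handle place_of 0.76 [ 0.4144 -0.1504  0.0328] [316. 222.]
press place_of 0.69 [ 0.5686 -0.0014  0.0016] [263. 173.]
top tub y [-0.0348  0.0438] nose x -0.03358723740647962
1 138 [-0.0246  0.039 ] 0.0409830520671166
-1 133 [-0.0075 -0.0337] -0.03306222436392323Traceback (most recent call last):
  File "<stdin>", line 11, in <module>
    return umr_minimum(a, axis, None, out, keepdims, initial, where)
ValueError: zero-size array to reduction operation minimum which has no identity
```

Request:
{"op": "carry_out", "data": {
  "increments": [1.2,-1,-0.1,0.08,0,1.2,-1,-0.1,0,0,1.2,-0.5,-0.1,0,0,1.2,-0.3,0,0,0,1.2,-0.2,0,0,0]
}}

```text
clock: 7.82
eef_pos: [0.536, 0.1436, 0.025]
tool_rot: [0.63, 0.777, 0.0, -0.0]
ft_force: [-1.0, 0.0, -1.3]
grip_width: 0.0149
grasp_force: 58.7
```

```bash
cat > st.py <<'E'
from h import *
import sys
M=np.array([.5665,-.005]); a=np.radians(-78); A=np.c_[[np.cos(a),np.sin(a)],[-np.sin(a),np.cos(a)]]
o=bot.get_obs(); r=R.from_quat(o["tool_rot"]); X=r.apply([1,0,0]); q=(o["eef_pos"][:2]-M)@A*1000
print("t %.2f press x %.1f y %.1f mm z %.1f | th %.2f | Fx %.1f Fy %.1f Fz %.1f | T"%(o["clock"],*q,o["eef_pos"][2]*1000,np.degrees(np.arctan2(X[1],X[0])),*(o["ft_force"][:2]@A),o["ft_force"][2]),o["ft_torque"],"w %.1f gf %.1f"%(o["grip_width"]*1000,o["grasp_force"]))
E
python3 st.py
python3 - <<'E'
from fit import *
c=bot.camera("side"); t=bot.camera("top")
cv2.imwrite("pics/crop3.png",np.hstack([cv2.resize(c["pixels"][150:290,200:330],None,fx=3,fy=3),cv2.resize(t["pixels"][100:240,170:300],None,fx=3,fy=3)]))
E
```

```text
t 7.83 press x -151.7 y 1.1 mm z 25.0 | th 101.96 | Fx -0.2 Fy -1.0 Fz -1.3 | T [ 0.2305 -0.0003  0.0199] w 14.9 gf 58.7
```

View pics/crop3.png

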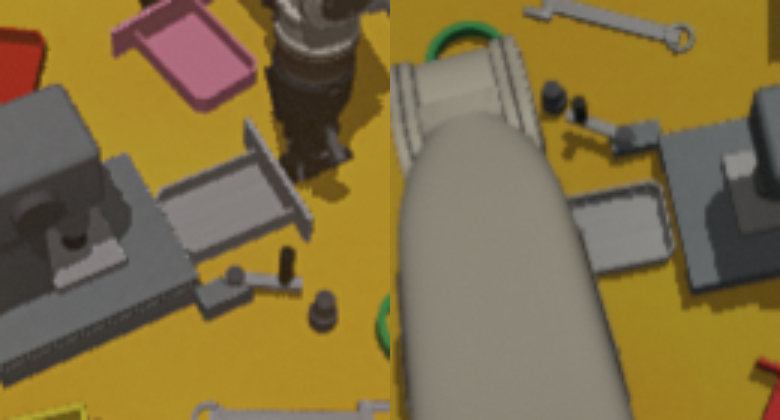

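The nose sits square to the mouth and just outside it, in both views. I enter, then feel for the guides.

Request:
{"op": "carry_out", "data": {
  "increments": [1.2,-1,0,0,0,1.2,-1,0,0,0,1.2,-1,0,0,0,1.2,-0.8,0,0,0,1.2,-0.4,0,0,0]
}}

```text
clock: 8.55
eef_pos: [0.5449, 0.1021, 0.025]
tool_rot: [0.63, 0.777, 0.0, -0.0]
ft_force: [-0.8, 1.2, -0.1]
grip_width: 0.0146
grasp_force: 58.7
```

```bash
python3 st.py
```

```text
t 8.55 press x -109.2 y 1.1 mm z 25.0 | th 101.93 | Fx -1.3 Fy -0.5 Fz -0.1 | T [0.3343 0.0452 0.0259] w 14.6 gf 58.7
```

Request:
{"op": "carry_out", "data": {
  "increments": [1.2,-0.2,0,0,0,1.2,-0.2,0,0,0,1.2,-0.2,0,0,0,1.2,-0.2,0,0,0,1.2,-0.2,0,0,0]
}}

```text
clock: 9.18
eef_pos: [0.5468, 0.093, 0.025]
tool_rot: [0.629, 0.777, 0.0, 0.0]
ft_force: [-0.7, 1.8, 0.6]
grip_width: 0.0151
grasp_force: 58.7
```

```bash
python3 st.py
```

```text
t 9.18 press x -100.0 y 1.1 mm z 25.0 | th 101.99 | Fx -1.9 Fy -0.3 Fz 0.6 | T [ 0.5244  0.0857 -0.0271] w 15.1 gf 58.7
```

Request:
{"op": "carry_out", "data": {
  "increments": [1.2,-0.2,0,0,0,1.2,-0.2,0,0,0,1.2,-0.2,0,0,0,1.2,-0.2,0,0,0,1.2,-0.1,0,0,0]
}}

```text
clock: 9.8
eef_pos: [0.5487, 0.0841, 0.025]
tool_rot: [0.63, 0.777, 0.0, -0.0]
ft_force: [-0.3, 1.7, 0.9]
grip_width: 0.015
grasp_force: 58.8
```

```bash
python3 st.py
```

```text
t 9.80 press x -90.8 y 1.1 mm z 25.0 | th 101.97 | Fx -1.7 Fy 0.0 Fz 0.9 | T [ 0.5914  0.0691 -0.0734] w 15.0 gf 58.8
```

Request:
{"op": "carry_out", "data": {
  "increments": [1.2,-0.2,0,0,0,1.2,-0.2,0,0,0,1.2,-0.15,0,0,0,1.2,-0.15,0,0,0,1.2,-0.1,0,0,0]
}}

```text
clock: 10.42
eef_pos: [0.5503, 0.0763, 0.025]
tool_rot: [0.63, 0.777, 0.0, -0.0]
ft_force: [-1.0, 2.8, 1.6]
grip_width: 0.0148
grasp_force: 58.9
```

```bash
python3 st.py
```

```text
t 10.43 press x -82.9 y 1.1 mm z 25.0 | th 101.97 | Fx -3.0 Fy -0.4 Fz 1.6 | T [ 0.6714  0.1196 -0.0318] w 14.8 gf 58.9
```

Request:
{"op": "carry_out", "data": {
  "increments": [1.2,-0.15,0,-0.05,0,1.2,-0.15,0,0,0,1.2,-0.1,0,0,0,1.2,-0.1,0,0,0,1.2,-0.1,0,0,0]
}}

```text
clock: 11.05
eef_pos: [0.5511, 0.0701, 0.0251]
tool_rot: [0.63, 0.777, -0.0, -0.0]
ft_force: [-0.0, 0.1, -2.5]
grip_width: 0.0154
grasp_force: 58.4
```

```bash
python3 st.py
```

```text
t 11.05 press x -76.6 y 0.6 mm z 25.1 | th 101.96 | Fx -0.1 Fy 0.0 Fz -2.5 | T [0.2218 0.0259 0.022 ] w 15.4 gf 58.4
```

Request:
{"op": "carry_out", "data": {
  "increments": [1.2,-0.15,0,0.02,0,1.2,-0.15,0,0,0,1.2,-0.1,0,0,0,1.2,-0.1,0,0,0,1.2,-0.1,0,0,0]
}}

```text
clock: 11.68
eef_pos: [0.5527, 0.0645, 0.0252]
tool_rot: [0.63, 0.777, -0.0, -0.0]
ft_force: [-0.3, 0.7, -2.5]
grip_width: 0.0149
grasp_force: 58.4
```

```bash
python3 st.py
```

```text
t 11.68 press x -70.8 y 0.9 mm z 25.2 | th 101.97 | Fx -0.7 Fy -0.1 Fz -2.5 | T [ 0.2228 -0.0128 -0.0083] w 14.9 gf 58.4
```

Request:
{"op": "carry_out", "data": {
  "increments": [1.2,-0.15,0,0,0,1.2,-0.15,0,0,0,1.2,-0.15,0,0,0,1.2,-0.15,0,0,0,1.2,-0.1,0,0,0]
}}

```text
clock: 12.3
eef_pos: [0.5542, 0.0576, 0.0252]
tool_rot: [0.63, 0.777, -0.0, -0.0]
ft_force: [1.2, 0.1, -3.3]
grip_width: 0.0155
grasp_force: 58.4
```

```bash
python3 st.py
```

```text
t 12.30 press x -63.8 y 1.0 mm z 25.2 | th 101.97 | Fx 0.2 Fy 1.2 Fz -3.3 | T [0.1358 0.021  0.0335] w 15.5 gf 58.4
```

Request:
{"op": "carry_out", "data": {
  "increments": [1.2,-0.15,0,0,0,1.2,-0.15,0,0,0,1.2,-0.15,0,0,0,1.2,-0.15,0,0,0,1.2,-0.1,0,0,0]
}}

```text
clock: 12.92
eef_pos: [0.5556, 0.0507, 0.0252]
tool_rot: [0.63, 0.777, -0.0, -0.0]
ft_force: [0.5, -0.4, -3.4]
grip_width: 0.015
grasp_force: 58.4
```

```bash
python3 st.py
```

```text
t 12.93 press x -56.8 y 0.9 mm z 25.2 | th 101.97 | Fx 0.5 Fy 0.4 Fz -3.4 | T [0.182  0.0093 0.0289] w 15.0 gf 58.4
```

Request:
{"op": "carry_out", "data": {
  "increments": [1.2,-0.1,0,0.03,0,1.2,-0.1,0,0,0,1.2,-0.1,0,0,0,1.2,-0.1,0,0,0,1.2,0,0,0,0]
}}

```text
clock: 13.55
eef_pos: [0.5566, 0.0468, 0.025]
tool_rot: [0.63, 0.777, 0.0, 0.0]
ft_force: [-0.1, 0.4, -1.9]
grip_width: 0.0149
grasp_force: 58.5
```

```bash
python3 st.py
```

```text
t 13.55 press x -52.7 y 1.1 mm z 25.0 | th 101.97 | Fx -0.5 Fy 0.0 Fz -1.9 | T [ 0.0911 -0.0052  0.0232] w 14.9 gf 58.5
```

Request:
{"op": "carry_out", "data": {
  "increments": [1.2,-0.1,0,0,0,1.2,-0.1,0,0,0,1.2,-0.1,0,0,0,1.2,-0.1,0,0,0,1.2,0,0,0,0]
}}

```text
clock: 14.18
eef_pos: [0.5574, 0.0429, 0.025]
tool_rot: [0.63, 0.777, 0.0, 0.0]
ft_force: [0.1, 0.4, -1.2]
grip_width: 0.0153
grasp_force: 58.7
```

```bash
python3 st.py
```

```text
t 14.18 press x -48.7 y 1.1 mm z 25.0 | th 101.97 | Fx -0.4 Fy 0.2 Fz -1.2 | T [ 0.2246 -0.0142  0.0381] w 15.3 gf 58.7
```

Request:
{"op": "carry_out", "data": {
  "increments": [1.2,-0.1,0,0,0,1.2,-0.1,0,0,0,1.2,-0.1,0,0,0,1.2,-0.1,0,0,0,1.2,0,0,0,0]
}}

```text
clock: 14.8
eef_pos: [0.5582, 0.039, 0.025]
tool_rot: [0.63, 0.777, 0.0, 0.0]
ft_force: [-0.8, 0.7, 0.7]
grip_width: 0.0152
grasp_force: 58.8
```

Request:
{"op": "carry_out", "data": {
  "increments": [1.2,-0.1,0,0,0,1.2,-0.1,0,0,0,1.2,-0.05,0,0,0,1.2,-0.05,0,0,0,1.2,0,0,0,0]
}}

```text
clock: 15.42
eef_pos: [0.5588, 0.0362, 0.025]
tool_rot: [0.629, 0.777, 0.0, 0.0]
ft_force: [-1.1, 2.0, 1.0]
grip_width: 0.0149
grasp_force: 58.9
```

```bash
python3 st.py
```

```text
t 15.43 press x -41.9 y 1.1 mm z 25.0 | th 101.98 | Fx -2.2 Fy -0.7 Fz 1.0 | T [0.5302 0.0972 0.0162] w 14.9 gf 58.9
```

Request:
{"op": "carry_out", "data": {
  "increments": [1.2,-0.05,0,0,0,1.2,-0.05,0,0,0,1.2,-0.05,0,0,0,1.2,-0.05,0,0,0,1.2,0,0,0,0]
}}

```text
clock: 16.05
eef_pos: [0.5592, 0.0342, 0.025]
tool_rot: [0.629, 0.777, 0.0, 0.0]
ft_force: [-1.7, 2.6, 2.4]
grip_width: 0.0148
grasp_force: 59.0
```

```bash
python3 st.py
```

```text
t 16.05 press x -39.9 y 1.0 mm z 25.0 | th 101.97 | Fx -2.9 Fy -1.1 Fz 2.4 | T [0.5527 0.0958 0.002 ] w 14.8 gf 59.0
```

Request:
{"op": "carry_out", "data": {
  "increments": [1.2,-0.05,0,-0.02,0,1.2,-0.05,0,0,0,1.2,-0.05,0,0,0,1.2,-0.05,0,0,0,1.2,0,0,0,0]
}}

```text
clock: 16.68
eef_pos: [0.5595, 0.0321, 0.025]
tool_rot: [0.63, 0.777, -0.0, 0.0]
ft_force: [0.1, 1.4, -0.4]
grip_width: 0.0151
grasp_force: 58.9
```

```bash
python3 st.py
```

```text
t 16.68 press x -37.7 y 0.8 mm z 25.0 | th 101.97 | Fx -1.4 Fy 0.4 Fz -0.4 | T [0.4163 0.0031 0.0623] w 15.1 gf 58.9
```

Request:
{"op": "carry_out", "data": {
  "increments": [1.2,-0.05,0,0,0,1.2,-0.05,0,0,0,1.2,-0.05,0,0,0,1.2,-0.05,0,0,0,1.2,0,0,0,0]
}}

```text
clock: 17.3
eef_pos: [0.5599, 0.0301, 0.025]
tool_rot: [0.63, 0.777, -0.0, 0.0]
ft_force: [-0.2, 1.1, -1.2]
grip_width: 0.0148
grasp_force: 58.8
```

```bash
python3 st.py
```

```text
t 17.30 press x -35.7 y 0.8 mm z 25.0 | th 101.97 | Fx -1.1 Fy -0.0 Fz -1.2 | T [ 0.3294 -0.0035  0.0213] w 14.8 gf 58.8
```

Request:
{"op": "carry_out", "data": {
  "increments": [1.2,-0.05,0,0,0,1.2,-0.05,0,0,0,1.2,-0.05,0,0,0,1.2,-0.05,0,0,0,1.2,0,0,0,0]
}}

```text
clock: 17.92
eef_pos: [0.5603, 0.0282, 0.025]
tool_rot: [0.63, 0.777, -0.0, 0.0]
ft_force: [-0.9, 0.3, -2.0]
grip_width: 0.0151
grasp_force: 58.7
```

```bash
python3 st.py
```

```text
t 17.93 press x -33.7 y 0.9 mm z 25.0 | th 101.96 | Fx -0.5 Fy -0.8 Fz -2.0 | T [ 0.2003 -0.0177  0.0078] w 15.1 gf 58.7
```

Request:
{"op": "carry_out", "data": {
  "increments": [1.2,-0.05,0,0,0,1.2,-0.05,0,0,0,1.2,-0.05,0,0,0,1.2,-0.05,0,0,0,1.2,0,0,0,0]
}}

```text
clock: 18.55
eef_pos: [0.5602, 0.0278, 0.0251]
tool_rot: [0.629, 0.777, 0.001, -0.001]
ft_force: [-2.3, 5.5, 0.0]
grip_width: 0.0151
grasp_force: 58.7
```

```bash
python3 st.py
```

```text
t 18.55 press x -33.4 y 0.7 mm z 25.1 | th 102.04 | Fx -5.9 Fy -1.1 Fz 0.0 | T [1.1579 0.4178 0.0482] w 15.1 gf 58.7
```

Contact: the tray stopped at press x -33.4 with Fx at -5.9 N. Now I build up to 12 N.

Request:
{"op": "carry_out", "data": {
  "increments": [1.2,-0.05,0,0,0,1.2,-0.05,0,0,0,1.2,-0.04,0,0,0,1.2,0,0,0,0,1.2,0,0,0,0]
}}

```text
clock: 19.18
eef_pos: [0.5601, 0.0277, 0.0252]
tool_rot: [0.629, 0.778, 0.001, -0.002]
ft_force: [-3.6, 9.6, 0.6]
grip_width: 0.0152
grasp_force: 59.0
```

```bash
python3 st.py
```

```text
t 19.18 press x -33.3 y 0.5 mm z 25.2 | th 102.10 | Fx -10.1 Fy -1.5 Fz 0.6 | T [1.7455 0.5665 0.0267] w 15.2 gf 59.0
```

Request:
{"op": "carry_out", "data": {
  "increments": [1.2,-0.04,0,0,0,1.2,-0.03,0,0,0,1.2,0,0,0,0,1.2,0,0,0,0,1.2,0,0,0,0]
}}

```text
clock: 19.8
eef_pos: [0.5599, 0.0277, 0.0252]
tool_rot: [0.628, 0.778, 0.002, -0.003]
ft_force: [-4.6, 12.1, 1.3]
grip_width: 0.0149
grasp_force: 59.0
```

```bash
python3 st.py
```

```text
t 19.80 press x -33.3 y 0.4 mm z 25.2 | th 102.13 | Fx -12.8 Fy -2.0 Fz 1.3 | T [1.957  0.6502 0.0856] w 14.9 gf 59.0
```

Request:
{"op": "carry_out", "data": {
  "increments": [1.2,0,0,0,0,1.2,0,0,0,0,1.2,0,0,0,0,1.2,0,0,0,0,1.2,0,0,0,0]
}}

```text
clock: 20.42
eef_pos: [0.56, 0.0277, 0.0252]
tool_rot: [0.628, 0.778, 0.002, -0.003]
ft_force: [-4.0, 11.1, 1.2]
grip_width: 0.0148
grasp_force: 59.0
```

```bash
python3 st.py
```

```text
t 20.43 press x -33.3 y 0.4 mm z 25.2 | th 102.13 | Fx -11.7 Fy -1.6 Fz 1.2 | T [2.0195 0.6573 0.0363] w 14.8 gf 59.0
```

Request:
{"op": "carry_out", "data": {
  "increments": [1.2,0,0,0,0,1.2,0,0,0,0,1.2,0,0,0,0,1.2,0,0,0,0,1.2,0,0,0,0]
}}

```text
clock: 21.05
eef_pos: [0.56, 0.0276, 0.0252]
tool_rot: [0.628, 0.778, 0.002, -0.003]
ft_force: [-4.3, 10.4, 1.3]
grip_width: 0.015
grasp_force: 59.0
```

```bash
python3 st.py
```

```text
t 21.05 press x -33.3 y 0.4 mm z 25.2 | th 102.13 | Fx -11.1 Fy -2.1 Fz 1.3 | T [2.0197 0.7031 0.1049] w 15.0 gf 59.0
```

Held about 1.5 s at 11–13 N. Next I ease the push off, release and retreat upward.

Request:
{"op": "carry_out", "data": {
  "increments": [1.2,0.1,0,0,0,1.2,0.1,0,0,0,1.2,0.08,0,0,0,4,0,0,0,0,4,0,0,0,0]
}}

```text
clock: 21.68
eef_pos: [0.5614, 0.0262, 0.0255]
tool_rot: [0.63, 0.777, -0.0, 0.001]
ft_force: [-0.3, -0.3, -0.0]
grip_width: 0.04
grasp_force: 0.0
```

```bash
python3 st.py
```

```text
t 21.68 press x -31.6 y 1.6 mm z 25.5 | th 101.93 | Fx 0.2 Fy -0.4 Fz -0.0 | T [ 0.0159 -0.0249  0.0554] w 40.0 gf 0.0
```

Request:
{"op": "carry_out", "data": {
  "increments": [4,0,0,0,0,4,0,0,0,0,4,0,0,-3,0,4,0,0,-5,0,4,0,0,-5,0]
}}

```text
clock: 22.3
eef_pos: [0.5603, 0.0269, 0.1562]
tool_rot: [0.63, 0.777, -0.0, -0.0]
ft_force: [1.0, 0.7, -0.8]
grip_width: 0.0402
grasp_force: 0.0
```

```bash
python3 st.py
python3 - <<'E'
from fit import *
M=np.array([.5665,-.005]); a=np.radians(-78); A=np.c_[[np.cos(a),np.sin(a)],[-np.sin(a),np.cos(a)]]
for cam in ("side","top"):
    P,cs=pts((cam,),3); c=cs[0]
    for k in("bay_mouth","keeper_pivot","keeper_knob","tray_handle","tray"): rep(c,k,n=1)
    q=np.c_[(P[:,:2]-M)@A,P[:,2]]
    f=sel(q,[-.03,-.075,.036],[-.004,.075,.0465]); print(cam,"plate",len(f),np.median(f,0) if len(f) else 0,np.polyfit(f[:,1],f[:,0],1) if len(f)>20 else 0, f[:,1].min() if len(f) else 0,f[:,1].max() if len(f) else 0)
    k=sel(q,[-.1,.07,.055],[0,.14,.097]); print("knob",len(k),k.mean(0) if len(k) else 0,k.min(0) if len(k) else 0,k.max(0) if len(k) else 0)
    if cam=="side": s=c["pixels"]
    else: t=c["pixels"]
cv2.imwrite("pics/crop4.png",np.hstack([cv2.resize(s[150:290,200:330],None,fx=3,fy=3),cv2.resize(t[100:240,170:300],None,fx=3,fy=3)]))
E
```

```text
t 22.30 press x -32.5 y 0.6 mm z 156.2 | th 101.96 | Fx -0.5 Fy 1.1 Fz -0.8 | T [ 0.0037 -0.0735  0.0542] w 40.2 gf 0.0
keeper_pivot place_of 0.77 [0.642  0.0444 0.0358] [278. 242.]
keeper_knob place_of 0.68 [0.6627 0.0873 0.061 ] [295. 240.]
tray_handle place_of 0.95 [0.3193 0.3207 0.0231] [332. 141.]
tray place_of 0.93 [ 0.3412  0.3245 -0.0011] [335. 151.]
side plate 263 [-0.0076  0.0057  0.0425] [-0.0108 -0.0088] -0.06577095597986289 0.06682780421658134
knob 153 [-0.0695  0.1141  0.0789] [-0.0773  0.1042  0.0563] [-0.0632  0.1206  0.096 ]
tray_handle place_of 0.95 [ 0.4158 -0.1521  0.0301] [316. 222.]
tray place_of 0.92 [ 0.3943 -0.1405  0.0011] [311. 230.]
top plate 0 0 0 0 0
knob 0 0 0 0
```

View pics/crop4.png

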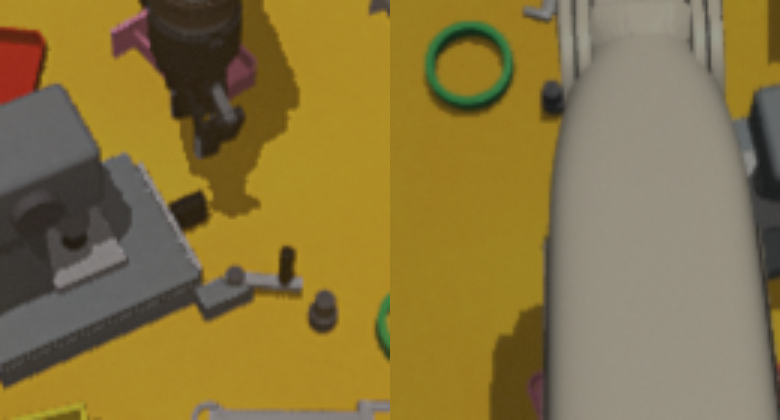

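The tray is seated: the plate is parallel to the front face, inner side at about x = -5 mm. The knob stands at press (-71, 112), i.e. a ≈ 2.1 rad. I'll grip it above the sleeve's height and swing it with the tool turning along.

Request:
{"op": "carry_out", "data": {
  "increments": [5,1.3,3.7,0,0,5,1.3,3.7,0,0,5,1.3,3.7,0,0,5,0,0,0,0.18,5,0,0,0,0.18]
}}

```text
clock: 23.72
eef_pos: [0.6614, 0.0888, 0.1543]
tool_rot: [0.76, 0.65, -0.0, -0.0]
ft_force: [-0.1, 0.3, 0.2]
grip_width: 0.0499
grasp_force: 0.0
```

Request:
{"op": "carry_out", "data": {
  "increments": [5,0,0,0,0.18,5,0,0,0,0.18,5,0,0,0,0.18,5,0,0,0,0.18,5,0,0,0,0.18]
}}

```text
clock: 24.35
eef_pos: [0.6612, 0.0882, 0.155]
tool_rot: [0.967, 0.254, -0.0, 0.0]
ft_force: [0.7, 0.3, -1.1]
grip_width: 0.05
grasp_force: 0.0
```

Request:
{"op": "carry_out", "data": {
  "increments": [5,0,0,0,0.18,5,0,0,0,0.13,5,0,0,1,0,5,0,0,0,0,5,0,0,0,0]
}}

```text
clock: 24.98
eef_pos: [0.6609, 0.0882, 0.1447]
tool_rot: [0.994, 0.105, -0.0, 0.0]
ft_force: [-0.1, 0.7, 0.7]
grip_width: 0.0499
grasp_force: 0.0
```

```bash
python3 go.py .6613 .0877 .057 12; python3 -c "
from h import *
print(bot.get_obs()['joint_pos'])"
python3 - <<'E'
from fit import *
M=np.array([.5665,-.005]); a=np.radians(-78); A=np.c_[[np.cos(a),np.sin(a)],[-np.sin(a),np.cos(a)]]
for cam in ("side","top"):
    P,cs=pts((cam,),1); c=cs[0]
    for k in("keeper_pivot","keeper_knob","bay_mouth"): rep(c,k,n=1)
    q=np.c_[(P[:,:2]-M)@A,P[:,2]]
    k=sel(q,[-.09,.09,.055],[-.05,.13,.097]); print(cam,"knob",len(k),k.mean(0) if len(k) else 0)
    if cam=="side": cv2.imwrite("pics/crop5.png",cv2.resize(c["pixels"][150:290,200:360],None,fx=4,fy=4))
E
```

```text
t 24.98 tcp [0.6609 0.0882 0.1447] th 12.08 tilt 0.05 F [-0.1075  0.7159  0.6696] T [ 0.0268 -0.0115 -0.0639] w 49.9 gf 0.0
now-axes [0.0309 0.0603 8.7682] after-turn axes [0.031  0.0603 8.7682] turn 0.001380370954591136
[ 0.1327  0.6203  0.3612  1.3125 -0.      3.0635]
keeper_pivot place_of 0.75 [0.6443 0.0463 0.0358] [278. 243.]
keeper_knob place_of 0.59 [ 0.7803  0.0564 -0.0011] [296. 291.]
bay_mouth place_of 0.77 [ 0.5655 -0.0033  0.0161] [254. 227.]
side knob 50 [-0.0694  0.1143  0.0802]
bay_mouth place_of 0.88 [ 0.5653 -0.005   0.0163] [265. 173.]
top knob 0 0
```

View pics/crop5.png

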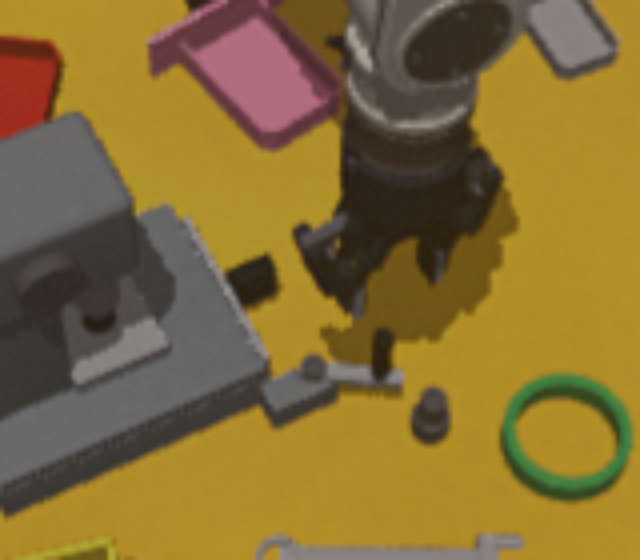

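Request:
{"op": "carry_out", "data": {
  "increments": [5,0,0,2.5,0,5,0,0,2.5,0,5,0,0,2.5,0,5,0,0,1.0,0,5,0,0,0,0]
}}

```text
clock: 26.0
eef_pos: [0.6607, 0.0882, 0.0595]
tool_rot: [0.995, 0.105, -0.001, 0.0]
ft_force: [0.4, -0.1, -0.2]
grip_width: 0.05
grasp_force: 0.0
```

Request:
{"op": "carry_out", "data": {
  "increments": [2.4,0,0,0,0,1.8,0,0,0,0,1.0,0,0,0,0,1.0,0,0,0,0,1.0,0,0,0,0]
}}

```text
clock: 26.62
eef_pos: [0.6619, 0.088, 0.0615]
tool_rot: [0.995, 0.105, 0.001, 0.0]
ft_force: [-1.1, -0.7, 5.2]
grip_width: 0.0124
grasp_force: 58.8
```

```bash
python3 st.py
```

```text
t 26.62 press x -71.1 y 112.6 mm z 61.5 | th 12.00 | Fx 0.4 Fy -1.2 Fz 5.2 | T [-0.3457  0.213  -0.0388] w 12.4 gf 58.8
```

Request:
{"op": "carry_out", "data": {
  "increments": [1.0,-0.36,-0.2,-0.15,-0.0873,1.0,-0.36,-0.2,0,-0.0873,1.0,-0.36,-0.2,0,-0.0873,1.0,-0.36,-0.2,0,-0.0873,1.0,-0.36,-0.2,0,-0.0873]
}}

```text
clock: 27.25
eef_pos: [0.6415, 0.0912, 0.0616]
tool_rot: [0.948, 0.319, 0.001, -0.0]
ft_force: [1.5, -0.2, -0.3]
grip_width: 0.0122
grasp_force: 58.8
```

```bash
python3 st.py
```

```text
t 27.25 press x -78.5 y 93.4 mm z 61.6 | th 37.21 | Fx 0.5 Fy 1.4 Fz -0.3 | T [ 0.0401 -0.39    0.0196] w 12.2 gf 58.8
```

Request:
{"op": "carry_out", "data": {
  "increments": [1.0,-0.36,-0.2,0,-0.0873,1.0,-0.36,-0.2,0,-0.0873,1.0,-0.36,-0.2,0,-0.0873,1.0,-0.36,-0.2,0,-0.0873,1.0,-0.36,-0.2,0,-0.0873]
}}

```text
clock: 27.88
eef_pos: [0.622, 0.0856, 0.0616]
tool_rot: [0.856, 0.517, 0.001, -0.001]
ft_force: [0.8, 2.3, 0.5]
grip_width: 0.0121
grasp_force: 58.8
```

```bash
python3 st.py
```

```text
t 27.88 press x -77.1 y 73.1 mm z 61.6 | th 62.26 | Fx -2.1 Fy 1.2 Fz 0.5 | T [ 0.371  -0.3092  0.0357] w 12.1 gf 58.8
```

Request:
{"op": "carry_out", "data": {
  "increments": [1.0,-0.36,-0.2,0,-0.0873,1.0,-0.36,-0.2,0,-0.0873,1.0,-0.36,-0.2,0,-0.0873,1.0,-0.36,-0.2,0,-0.0873,1.0,-0.36,-0.2,0,-0.0873]
}}

```text
clock: 28.5
eef_pos: [0.6067, 0.0722, 0.0616]
tool_rot: [0.724, 0.69, 0.001, -0.001]
ft_force: [0.8, 3.6, -0.7]
grip_width: 0.0121
grasp_force: 58.9
```

```bash
python3 st.py
```

```text
t 28.50 press x -67.2 y 55.4 mm z 61.6 | th 87.30 | Fx -3.3 Fy 1.6 Fz -0.7 | T [ 0.7046 -0.1496  0.0673] w 12.1 gf 58.9
```

Request:
{"op": "carry_out", "data": {
  "increments": [1.0,-0.36,-0.2,0,-0.0873,1.0,-0.36,-0.2,0,-0.0873,1.0,-0.36,-0.2,0,-0.0873,1.0,-0.36,-0.2,0,-0.0873,1.0,0,0,0,0]
}}

```text
clock: 29.12
eef_pos: [0.5994, 0.057, 0.0616]
tool_rot: [0.594, 0.804, 0.001, -0.001]
ft_force: [-0.5, 3.3, 0.6]
grip_width: 0.0122
grasp_force: 58.9
```

```bash
python3 st.py
```

```text
t 29.12 press x -53.8 y 45.1 mm z 61.6 | th 107.08 | Fx -3.4 Fy 0.2 Fz 0.6 | T [0.9796 0.196  0.2426] w 12.2 gf 58.9
```

Request:
{"op": "carry_out", "data": {
  "increments": [1.0,-0.36,-0.2,0,-0.0873,1.0,-0.36,-0.2,0,-0.0873,1.0,-0.36,-0.2,0,-0.0873,1.0,-0.36,-0.2,0,-0.0873,1.0,0,0,0,0]
}}

```text
clock: 29.75
eef_pos: [0.5979, 0.0407, 0.0616]
tool_rot: [0.446, 0.895, 0.001, -0.001]
ft_force: [-1.4, 4.8, 1.7]
grip_width: 0.0121
grasp_force: 59.0
```

```bash
python3 st.py
```

```text
t 29.75 press x -38.1 y 40.2 mm z 61.6 | th 127.08 | Fx -5.0 Fy -0.4 Fz 1.7 | T [0.9253 0.34   0.2153] w 12.1 gf 59.0
```

Request:
{"op": "carry_out", "data": {
  "increments": [1.0,-0.18,-0.1,0,-0.0436,1.0,-0.18,-0.1,0,-0.0436,1.0,-0.09,-0.04,0,0,1.0,0,0,0,0,1.0,0,0,0,0]
}}

```text
clock: 30.38
eef_pos: [0.5984, 0.0365, 0.0616]
tool_rot: [0.406, 0.914, 0.001, -0.002]
ft_force: [-2.5, 5.6, 2.7]
grip_width: 0.0123
grasp_force: 59.1
```

```bash
python3 st.py
```

```text
t 30.38 press x -34.0 y 39.8 mm z 61.6 | th 132.10 | Fx -6.0 Fy -1.3 Fz 2.7 | T [1.2904 0.5385 0.2467] w 12.3 gf 59.1
```

Request:
{"op": "carry_out", "data": {
  "increments": [1.0,-0.09,-0.05,0,0,1.0,-0.09,-0.05,0,0,1.0,0,0,0,0,1.0,0,0,0,0,1.0,0,0,0,0]
}}

```text
clock: 31.0
eef_pos: [0.5985, 0.0358, 0.0616]
tool_rot: [0.405, 0.914, 0.002, -0.002]
ft_force: [-3.6, 9.6, 3.3]
grip_width: 0.0124
grasp_force: 59.2
```

```bash
python3 st.py
```

```text
t 31.00 press x -33.2 y 39.8 mm z 61.6 | th 132.18 | Fx -10.1 Fy -1.5 Fz 3.3 | T [1.811  0.6822 0.4213] w 12.4 gf 59.2
```

Request:
{"op": "carry_out", "data": {
  "increments": [1.0,-0.09,-0.05,0,0,1.0,-0.04,-0.02,0,0,1.0,0,0,0,0,1.0,0,0,0,0,1.0,0,0,0,0]
}}

```text
clock: 31.62
eef_pos: [0.5986, 0.0357, 0.0615]
tool_rot: [0.405, 0.914, 0.003, -0.003]
ft_force: [-4.2, 12.4, 3.8]
grip_width: 0.0121
grasp_force: 59.2
```

```bash
python3 st.py
```

```text
t 31.62 press x -33.1 y 39.8 mm z 61.5 | th 132.24 | Fx -13.0 Fy -1.5 Fz 3.8 | T [2.3585 0.8833 0.3339] w 12.1 gf 59.2
```

The keeper is firmly on its stop: 0.1 mm of motion for 3 N more. Now I ease off, open and lift.

Request:
{"op": "carry_out", "data": {
  "increments": [1.0,0.16,0.09,0,0,1.0,0.16,0.09,0,0,1.0,0,0,0,0,3.2,0,0,0,0,3.2,0,0,0,0]
}}

```text
clock: 32.25
eef_pos: [0.5995, 0.0339, 0.0615]
tool_rot: [0.407, 0.914, -0.0, 0.0]
ft_force: [0.8, 1.7, 0.9]
grip_width: 0.0321
grasp_force: 0.0
```

```bash
python3 st.py
```

```text
t 32.25 press x -31.2 y 40.4 mm z 61.5 | th 131.99 | Fx -1.5 Fy 1.1 Fz 0.9 | T [-0.0421 -0.0346  0.0231] w 32.1 gf 0.0
```

Request:
{"op": "carry_out", "data": {
  "increments": [3.2,0,0,0,0,3.2,0,0,-2,0,3.2,0,0,-4,0,3.2,0,0,-5,0,3.2,0,0,-5,0]
}}

```text
clock: 32.88
eef_pos: [0.5992, 0.034, 0.223]
tool_rot: [0.407, 0.914, -0.0, -0.0]
ft_force: [0.2, -0.5, -0.2]
grip_width: 0.0321
grasp_force: 0.0
```

Request:
{"op": "carry_out", "data": {
  "increments": [3.2,5,-3,-2,0,3.2,5,-3,-2,0,3.2,5,-3,0,0,3.2,0,0,0,0,3.2,0,0,0,0]
}}

```text
clock: 33.5
eef_pos: [0.4327, 0.0854, 0.2622]
tool_rot: [0.406, 0.914, 0.0, 0.001]
ft_force: [0.1, 0.5, -0.3]
grip_width: 0.0317
grasp_force: 0.0
```

```bash
python3 st.py
python3 - <<'E'
from fit import *
M=np.array([.5665,-.005]); a=np.radians(-78); A=np.c_[[np.cos(a),np.sin(a)],[-np.sin(a),np.cos(a)]]
im=[]
for cam in ("side","top"):
    P,cs=pts((cam,),3); c=cs[0]
    rep(c,"keeper_knob",n=2)
    q=np.c_[(P[:,:2]-M)@A,P[:,2]]
    f=sel(q,[-.03,-.075,.036],[-.004,.075,.0465]); print(cam,"plate",len(f),np.median(f,0) if len(f) else 0,np.polyfit(f[:,1],f[:,0],1) if len(f)>20 else 0)
    k=sel(q,[-.1,.0,.065],[-.01,.13,.097]); print("knob",len(k),k.mean(0) if len(k) else 0)
    im.append(c["pixels"])
cv2.imwrite("pics/crop6.png",np.hstack([cv2.resize(im[0][150:290,200:330],None,fx=3,fy=3),cv2.resize(im[1][100:240,170:300],None,fx=3,fy=3)]))
E
```

```text
t 33.50 press x -116.2 y -112.0 mm z 262.2 | th 132.05 | Fx -0.4 Fy 0.1 Fz -0.3 | T [-0.0068  0.0159  0.0014] w 31.7 gf 0.0
keeper_knob place_of 0.73 [0.6029 0.0371 0.0611] [271. 226.]
side plate 318 [-0.008   0.0086  0.0422] [-0.0949 -0.0113]
knob 118 [-0.0321  0.0435  0.0832]
keeper_knob place_of 0.47 [0.599  0.0401 0.0617] [249. 158.]
top plate 289 [-0.0075  0.002   0.0421] [-0.0407 -0.0093]
knob 74 [-0.0341  0.0381  0.085 ]
```

View pics/crop6.png

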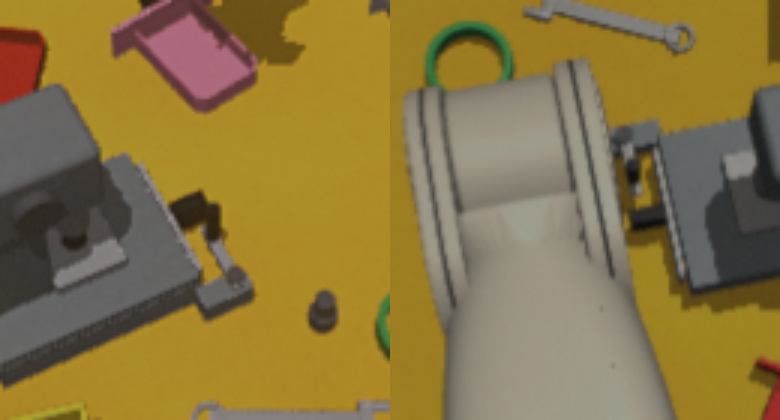

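The keeper bar lies across the face plate and its knob is at press (-33, 41), which is a ≈ 0. The plate is still seated at the same x, and the sleeve hasn't moved.

```bash
python3 -c "
from workcell import bot
print(bot.job_done())"
```

```text
the job is handed in; nothing more can be done
None
```

The tray is fully in against the end stop, seated with a push of about 12 N held for roughly 1.5 s. The keeper is swung shut onto its stop, nothing else on the bench was touched, and the job is handed in at about 34 s of the 72 s allowed; the hand-in gave no verdict.

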